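# Bolt-hole line-up: close the pressure cell

## Task

Close the pressure cell: take the round cover by its bar handle, turn it so that its three holes line up with the cell's three studs, and lower it gently over them until it lies flush on the flange; do not drop it. Then let go of the cover and swing the clamp lever fully home over the cover. Leave the jar, the beaker and the wrench where they are.

Things in the scene. Friction and masses are not known exactly. Their poses are not given: they have to be found in the camera images.
- cover_grip (a point): Centre of the loose cover's black handle bar, on the disc's axis, 59 mm above the disc's underside. Bar 72 mm long (along x), 22 wide (y), 22 high (48 to 70 mm above the underside), on two 12 mm posts at x = +-26 mm. Axes: x along the bar, z up. The cover starts flat on the bench, handle up.
- cover: The same cover: aluminium disc 160 mm across, 12 mm thick, about 0.7 kg; origin at the centre of its underside, axes as cover_grip. Three through holes of 14 mm diameter on a circle of 62 mm radius, at 90, 210 and 330 degrees from its x axis; any of the three ways in which they fit the studs is good.
- cell: Fixed steel pressure cell, a round pot with a flange 176 mm across, its top 85 mm above the bench. Origin: underside centre. Three upright studs of 10 mm diameter rise 30 mm from the flange (top 8 mm tapered) on a circle of 62 mm radius at 90, 210 and 330 degrees from the cell's x axis. The swing clamp stands beside it, to its -y.
- cell_seat (a point): Centre of the flange's top face (85 mm above the bench), axes of the cell. When the cover is home its underside centre lies here and cover_grip is 59 mm above.
- clamp (a joint): Swing clamp angle about its upright pivot, rad: 0 = home (end stop), its arm over the cover, towards the cell's centre; opens counter-clockwise seen from above, to 2.0. Starts 1.2 to 1.9; stays where left (friction 0.06 N m). Arm 20 mm wide, 10 thick, reaching 62 mm from the pivot, its underside 3 mm above a seated cover; closed first, it bars the cover.
- clamp_pivot (a point): Centre of the arm's pivot, at the arm's top face, 110 mm above the bench; 112 mm from the cell's centre in the cell's -y direction. Axes of the cell.
- clamp_knob (a point): Middle (130 mm above the bench) of the upright grey grip pin that swings the clamp: 20 mm diameter, from 110 to 150 mm above the bench, on the arm's tail, 55 mm from the pivot, opposite the arm's tip. Clamp home: it lies in the cell's -y direction from the pivot; at 1.57 rad in the cell's +x direction from it.
- reagent_jar: Bystander: glass jar with a dark purple cap, 66 mm across, 115 mm high, origin at its underside.
- beaker: Bystander: glass beaker, 68 mm across, 85 mm high, origin at its underside.
- wrench: Bystander: steel wrench 160 mm long lying flat.
Mind the look-alikes: they are no part of the job. There is more than one size of the cover; the one meant has the size given above.

How it is judged (in metres and radians):
On the way, in this order (a step that is already met when the one before it is completed fails the run):
1. the cover lies flush on the flange, its holes over the studs (horizontal distance between cover and cell_seat below 0.005 m and z of cover in the frame of cell_seat below 0.003 m and angle between cover's own z axis and vertical below 0.03 rad), for 0.2 s.
2. the clamp is swung home over the cover (within 0.2 rad of its stop) (value of joint clamp below 0.2 rad), for 0.2 s.
At the end, for the whole second after the job is handed in: The cover lies at rest flush on the flange over the studs (centre within 5 mm, height within 3 mm, tilt under 0.03 rad) and the clamp is within 0.2 rad of its closed stop (all of step 1 and z of cover in the frame of cell_seat above -0.003 m and value of joint clamp below 0.2 rad and linear speed of cover below 0.02 m/s); the robot touches nothing.
It fails at once if the cover is dropped (falls freely at more than 0.45 m/s, about 10 mm) (linear speed of cover above 0.45 m/s and contact force between the fingers and cover below 0.1 N).
It fails at once if the jar is moved more than 30 mm or tipped (distance of reagent_jar from where it was at the start of the episode above 0.03 m or angle between reagent_jar's own z axis and vertical above 0.5 rad).
It fails at once if the beaker is moved more than 30 mm or tipped (distance of beaker from where it was at the start of the episode above 0.03 m or angle between beaker's own z axis and vertical above 0.5 rad).
It fails at once if the wrench is moved more than 30 mm (distance of wrench from where it was at the start of the episode above 0.03 m).
It also fails if it takes over 51 s, if anything falls off the work surface, if the arm or the gripper's body presses on something with over 40 N, if the wrist force passes 120 N, or if a joint passes its speed limit or range.

## Robot

A 6-joint arm with a two-finger parallel gripper is mounted at the origin on the work surface. World frame = base frame: x ahead of the robot, y to its left, z up, the work surface at z = 0. Lengths are in m, angles in degrees, forces in N, time in s.
With the tool pointing down it reaches from about 0.35 to 0.925 m from the base axis. Payload 6.4 kg.
Tool frame: the origin (TCP) lies at the very end of the fingers, on their centre line; the grasp point (between the pads) lies 19 mm behind it (r.pinch_z is the distance from the TCP to the grasp point, in m); z points along the fingers, y is the direction in which the jaws open and shut (so a half turn about z gives the same grasp; the last joint's range is limited). The gripper opens to 94 mm and grips with 3 to 60 N. Pads are 16 mm wide; open, the fingers measure 119 mm over their backs; the gripper's body (75 mm by 177 mm) begins 78 mm behind the grasp point.
Start: joints at [-79.303, 14.043, 89.255, -0, 76.702, -9.975], TCP at [0.229, -0.608, 0.205] pointing down, gripper open.
Joint ranges: [-179.41, 179.41], [-58.25, 129.5], [7.25, 145.43], [-54.29, 234.29], [11.92, 165.04], [-157.13, 157.13]. Speed limits (degrees/s): [147.25, 147.25, 180, 180, 180, 180].

## Interface

Orientations are given as a 3x3 rotation matrix whose columns are the frame's x, y, z axes.
In Python, from plant import r, vision gives the robot as it stands. The module is installed in compiled form; this text tells all that it offers.
- The arm moves only by the tool move_arm, never from a script. Its argument "increments" is a list of rows, each a list of 2 entries, a list of its own where there are three numbers: the shift along the world's x, y, z in units of 25 cm (1.0 is 25 cm), then the turn, a rotation vector about the world's x, y, z in units of 180 degrees (1.0 is 180 degrees). In form: [[[x, y, z], [rx, ry, rz]], ...]. A call has 1 to 10 rows; each row is the pose to reach, as a shift and turn from the pose commanded when the call began, turning the shorter way round; what a row does not reach only later rows make up. A row lasts 1/10 s, in which the tool goes at most 50 mm and 8.59 degrees, less where a joint would pass 70% of its speed; a pose out of reach is approached as far as the arm can. A call with a number of a shift or a turn outside -1 to 1 is refused whole. A call with a gripper value outside its range is refused whole. "jaw" is the gripper command: -1 is shut, 1 is fully open, values between are in proportion, set as the call begins (left out, the last holds). The fingers move at their own pace and stop on an object; "newtons" is the grip in N (left out, the last holds). Time passes only in rows, so rows that repeat a pose let the fingers close. It gives the time, the measured TCP pose, the force and the opening at its end, in the units of the state.
- r.get_obs(): the state, without advancing time (a new reading comes with each control period).
- vision.snapshot(name): name is "scene" or "top" or "wrist"; returns the picture (400x640x3 uint8, red, green, blue); there is no depth.
- vision.calibration(name): a dict with "K" (3x3 intrinsics, pixels), "k1" (the pictures are not rectified: a ray, as slopes to the right and down, at radius r is drawn at 1 + k1 r^2 times it, then the intrinsics apply), "R" (3x3) and "t" (3): a world point X has camera coordinates R X + t. Camera axes: x right, y down, z forward; pixel columns grow to the right and rows downward; lengths in m; the calibration is good to about 2 mm. A picture is of the moment at which its call begins: read the wrist's pose just before it. calibration takes no time and is no camera call; for the wrist camera it gives the pose at the moment of the call.
- r.sign_off(): hands the job in, once; it reports no verdict.
The state is a dict: "time": time; "joint_pos": joint angles; "dq": joint speeds; "joint_torque": joint torques, N m; "position": TCP position; "tcp_rot": TCP orientation; "force": force on the tool from outside, world axes, zero at the start; "wrist_torque": the same for the moment, N m; "width": finger opening in m.
Only numpy, scipy, OpenCV 4.12 (cv2) and the standard library are available. Lean on these libraries where they do the work, as an engineer would, in place of code of your own. Each camera call takes 0.05 s, during which the arm holds its last target. There are 200 camera calls.

## Working session

There is one attempt and no reset: what is moved stays moved. The work goes in short steps, Python scripts to look and compute and a tool call to move; the robot and the scene stay as the last step left them, time stands still between calls to the robot, and variables do not carry over. Pictures are saved under pics/ and viewed, about 8 in all and at most 12, crops included, and the job is handed in when it is done.

Besides the shell and the picture viewer there is one more tool, called by a JSON object that holds its "fn" and its "kwargs". move_arm: Moves the arm, as the interface text tells. Its arguments: {"type":"object","properties":{"increments":{"type":"array","items":{"type":"array"}},"jaw":{"type":"number"},"newtons":{"type":"number"}},"required":["increments"]}

```bash
mkdir -p pics
cat > h.py <<'E'
import numpy as np, cv2
from plant import r, vision
def snap(n,f):
    c=vision.calibration(n); im=vision.snapshot(n); cv2.imwrite(f'pics/{f}.png',im[:,:,::-1]); np.save(f'pics/{f}.npy',dict(c=c),allow_pickle=True); return im,c
def cal(f): return np.load(f'pics/{f}.npy',allow_pickle=True).item()['c']
def ray(c,u,v):
    K=np.array(c['K']); d=np.array([(u-K[0,2])/K[0,0],(v-K[1,2])/K[1,1]]); s=d.copy()
    for _ in range(30): s=d/(1+c['k1']*(s@s))
    R=np.array(c['R']); return -R.T@np.array(c['t']), R.T@np.array([s[0],s[1],1])
def onz(c,u,v,z):
    o,d=ray(c,u,v); return (o+d*(z-o[2])/d[2]).round(4)
def tri(*a):
    A=0;b=0
    for c,u,v in a:
        o,d=ray(c,u,v); d=d/np.linalg.norm(d); P=np.eye(3)-np.outer(d,d); A=A+P; b=b+P@o
    return np.linalg.solve(A,b).round(4)
def proj(c,X):
    p=np.array(c['R'])@np.array(X)+np.array(c['t']); s=p[:2]/p[2]; s=s*(1+c['k1']*(s@s)); K=np.array(c['K']); return (K[0,0]*s[0]+K[0,2],K[1,1]*s[1]+K[1,2])
E
python3 -c "
from h import *
a,_=snap('scene','s0');b,_=snap('top','t0')
cv2.imwrite('pics/st.png',cv2.resize(np.vstack([a,b]),(600,750) if 0 else (480,600))[:,:,::-1])
cv2.imwrite('pics/t0b.png',cv2.resize(b,(800,500))[:,:,::-1]);cv2.imwrite('pics/s0b.png',cv2.resize(a,(800,500))[:,:,::-1])
print(vision.calibration('top'),vision.calibration('scene'))"
```

```text
{'K': array([[495.53758437,   0.        , 316.53449421],
       [  0.        , 495.53758437, 199.1508573 ],
       [  0.        ,   0.        ,   1.        ]]), 'k1': -0.10710774403513527, 'R': array([[ 2.19967134e-02, -9.99758028e-01,  1.72661672e-04],
       [-9.95168521e-01, -2.19122635e-02, -9.57051102e-02],
       [ 9.56857357e-02,  1.93337042e-03, -9.95409716e-01]]), 't': array([0.08116217, 0.54286883, 1.4025862 ])} {'K': array([[436.74816509,   0.        , 319.73380485],
       [  0.        , 436.74816509, 200.78972097],
       [  0.        ,   0.        ,   1.        ]]), 'k1': 0.006808883347081158, 'R': array([[-0.61172808,  0.79104058, -0.00660023],
       [ 0.61499808,  0.47030987, -0.63291862],
       [-0.49756016, -0.39123322, -0.77419019]]), 't': array([ 0.27535281, -0.29760212,  1.480819  ])}
```

View pics/t0b.png

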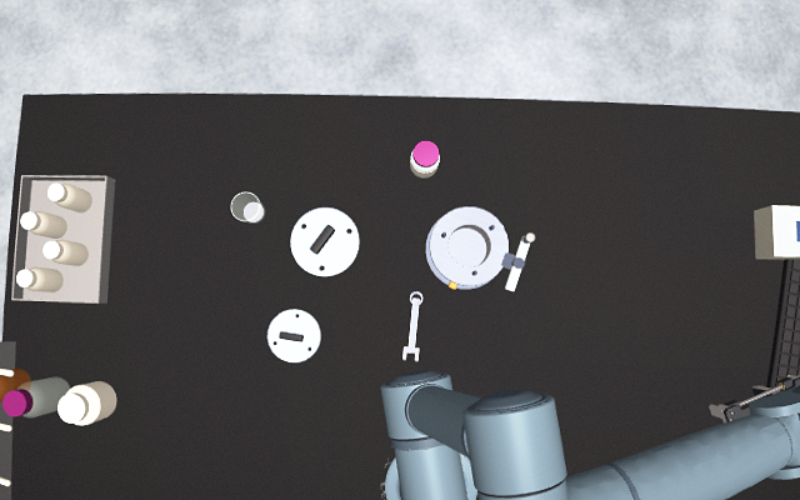

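View pics/s0b.png

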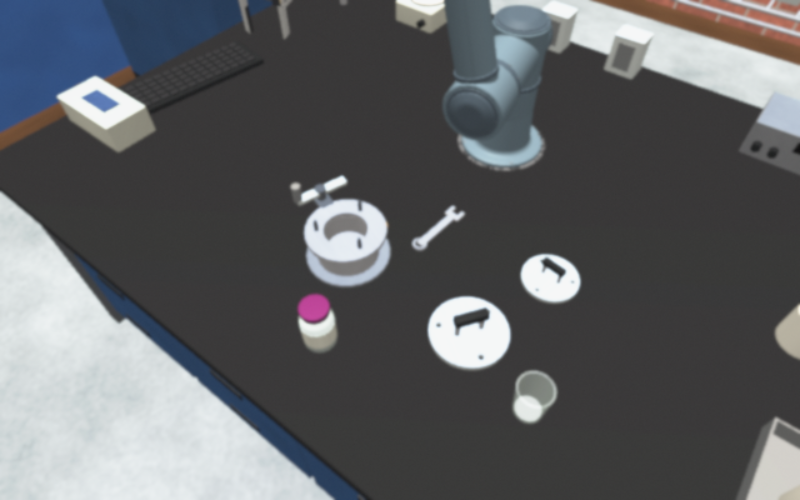

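The top view (scale 1.25) shows a large cover at (325,242), a smaller look-alike at (294,336), the cell at (467,247) with its clamp at (513,262), the jar at (426,155), the beaker at (247,207) and the wrench at (413,325). Two things could be taken for the cover, at (325,242) and (294,336). I'll check their sizes in one close crop.

```bash
python3 -c "
from h import *
im=cv2.imread('pics/t0.png')[155:295,205:435]
cv2.imwrite('pics/c1.png',cv2.resize(im,None,fx=3.4,fy=3.4,interpolation=cv2.INTER_CUBIC))
c=cal('t0');f=.8
for n,p,z in [('bigL',(290,242),.012),('bigR',(360,242),.012),('smL',(266,336),.012),('smR',(321,336),.012)]: print(n,onz(c,p[0]*f,p[1]*f,z))
"
```

```text
bigL [0.5532 0.3406 0.012 ]
bigR [0.5567 0.1766 0.012 ]
smL [0.3334 0.3886 0.012 ]
smR [0.3368 0.2609 0.012 ]
```

View pics/c1.png

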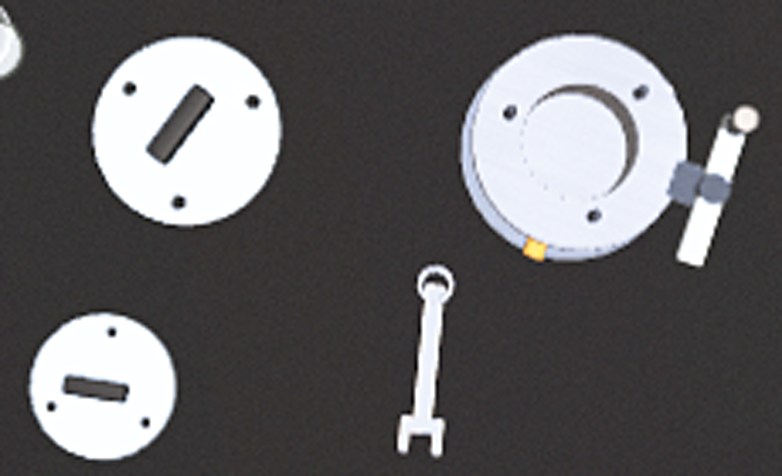

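The crop shows the large disc at (187,131), about 164 mm across, so it is the 160 mm cover. The small one at (103,386) is about 128 mm. The cover's holes are at (129,88), (252,101) and (178,202), and its bar runs from (160,152) to (203,95). The studs are at (510,112), (641,92) and (594,215), the pivot is at (714,188) and the knob at (746,119).

```bash
python3 -c "
from h import *
c=cal('t0'); s=cal('s0')
q=lambda u,v,z:onz(c,205+u/3.4,155+v/3.4,z)
H=[q(*p,.012) for p in [(129,88),(252,101),(178,202)]];S=[q(*p,.105) for p in [(510,112),(641,92),(594,215)]]
A=lambda P:[round(float(np.degrees(np.arctan2(*(p-np.mean(P,0))[1::-1]))),1) for p in P]
print('cover',np.mean(H,0),A(H),'disc',q(187,131,.012));print('bar',q(160,152,.07),q(203,95,.07))
print('cell',np.mean(S,0),A(S),'r',[np.linalg.norm(p-np.mean(S,0)) for p in S])
print('piv',q(714,188,.11),'knob',q(746,119,.15))
print('tri bar',tri((c,205+182/3.4,155+124/3.4),(s,471*.8,317*.8)))
print(r.get_obs()['tcp_rot'],vision.calibration('wrist'))
"
```

```text
cover [0.55583333 0.2591     0.012     ] [55.0, -64.6, 175.3] disc [0.5551 0.2584 0.012 ]
bar [0.5312 0.2734 0.07  ] [0.5792 0.2394 0.07  ]
cell [ 0.54546667 -0.0694      0.105     ] [70.2, -50.2, -170.1] r [np.float64(0.06166201784278914), np.float64(0.061799145984750004), np.float64(0.06137155511943443)]
piv [ 0.5083 -0.1754  0.11  ] knob [ 0.5597 -0.1924  0.15  ]
tri bar [0.556  0.2572 0.0591]
[[ 9.35621273e-01  3.53005309e-01 -2.91504382e-04]
 [ 3.53005299e-01 -9.35619898e-01  1.63253442e-03]
 [ 3.03556017e-04 -1.63033652e-03 -9.99998625e-01]] {'K': array([[341.7492154 ,   0.        , 320.63101437],
       [  0.        , 341.7492154 , 201.11248157],
       [  0.        ,   0.        ,   1.        ]]), 'k1': 0.022831465740723006, 'R': array([[ 0.35274361, -0.9357184 , -0.00173592],
       [-0.90155862, -0.34036171,  0.26710666],
       [-0.25052745, -0.09265513, -0.96366541]]), 't': array([-0.6501422 , -0.02735905,  0.39157383])}
```

{"fn": "move_arm", "kwargs": {"increments": [[[0.5,0.96,0.18],[0,0,0.28]],[[0.5,0.96,0.18],[0,0,0.28]],[[0.5,0.96,0.18],[0,0,0.28]],[[0.5,0.96,0.18],[0,0,0.28]],[[0.5,0.96,0.18],[0,0,0.28]],[[0.5,0.96,0.18],[0,0,0.28]]], "jaw": 1}}

```text
time: 0.7
position: [0.3557, -0.3652, 0.2509]
tcp_rot: [[0.317, 0.949, 0.001], [0.949, -0.317, 0.0], [0.0, 0.001, -1.0]]
force: [-1.1, -0.6, 0.2]
width: 0.0939
```

{"fn": "move_arm", "kwargs": {"increments": [[[0.5,0.96,0],[0,0,0.27]],[[0.5,0.96,0],[0,0,0.27]],[[0.5,0.96,0],[0,0,0.27]],[[0.5,0.96,0],[0,0,0.27]],[[0.5,0.96,0],[0,0,0.27]],[[0.5,0.96,0],[0,0,0.27]]]}}

```text
time: 1.3
position: [0.4802, -0.1247, 0.2501]
tcp_rot: [[-0.503, 0.865, -0.0], [0.865, 0.503, 0.001], [0.001, 0.0, -1.0]]
force: [-0.3, -0.3, -0.2]
width: 0.0938
```

{"fn": "move_arm", "kwargs": {"increments": [[[0.2,0.24,0],[0,0,0.14]],[[0.2,0.24,0],[0,0,0.14]],[[0.2,0.24,0],[0,0,0.14]],[[0.2,0.24,0],[0,0,0.14]],[[0.2,0.24,0],[0,0,0.14]]]}}

```text
time: 1.8
position: [0.5292, -0.0682, 0.2501]
tcp_rot: [[-0.816, 0.578, -0.001], [0.578, 0.816, 0.0], [0.001, -0.0, -1.0]]
force: [1.1, 0.1, 0.3]
width: 0.094
```

```bash
python3 -c "
from h import *
im,c=snap('wrist','w1');print([np.round(proj(c,p),0) for p in [(.5455,-.0694,.085),(.507,-.1746,.11),(.56,-.192,.15)]])
cv2.imwrite('pics/w1b.png',cv2.resize(im,(800,500),interpolation=cv2.INTER_CUBIC)[:,:,::-1])"
```

```text
[array([329., 197.]), array([221., 232.]), array([231., 302.])]
```

{"fn": "move_arm", "kwargs": {"increments": [[[0.04,0.8,0],[0,0,0]],[[0.04,0.8,0],[0,0,0]],[[0.04,0.8,0],[0,0,0]],[[0.04,0.8,0],[0,0,0]],[[0.04,0.8,0],[0,0,0]]]}}

```text
time: 2.35
position: [0.5388, 0.1359, 0.2505]
tcp_rot: [[-0.82, 0.573, 0.0], [0.573, 0.82, 0.001], [0.001, 0.001, -1.0]]
force: [0.1, -0.3, 0.2]
width: 0.094
```

{"fn": "move_arm", "kwargs": {"increments": [[[0.08,0.5,-0.2],[0,0,0]],[[0.08,0.5,-0.2],[0,0,0]],[[0.08,0.5,-0.2],[0,0,0]],[[0.08,0.5,-0.2],[0,0,0]],[[0.08,0.5,-0.2],[0,0,0]]]}}

```text
time: 2.85
position: [0.5595, 0.2558, 0.2001]
tcp_rot: [[-0.817, 0.577, -0.001], [0.577, 0.817, -0.001], [0.0, -0.001, -1.0]]
force: [0.1, -0.3, 1.3]
width: 0.0939
```

```bash
python3 -c "
from h import *
im,c=snap('wrist','w2');
cv2.imwrite('pics/w2b.png',cv2.resize(im,(800,500),interpolation=cv2.INTER_CUBIC)[:,:,::-1])"
```

```text
(no output)
```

View pics/w1b.png

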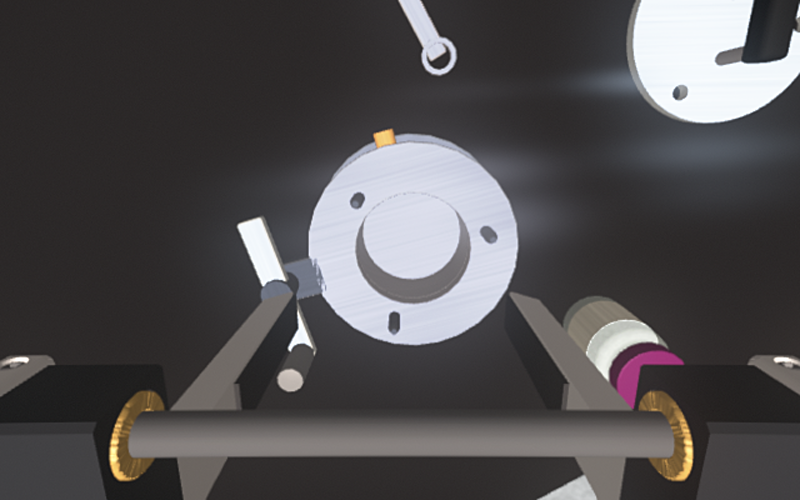

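View pics/w2b.png

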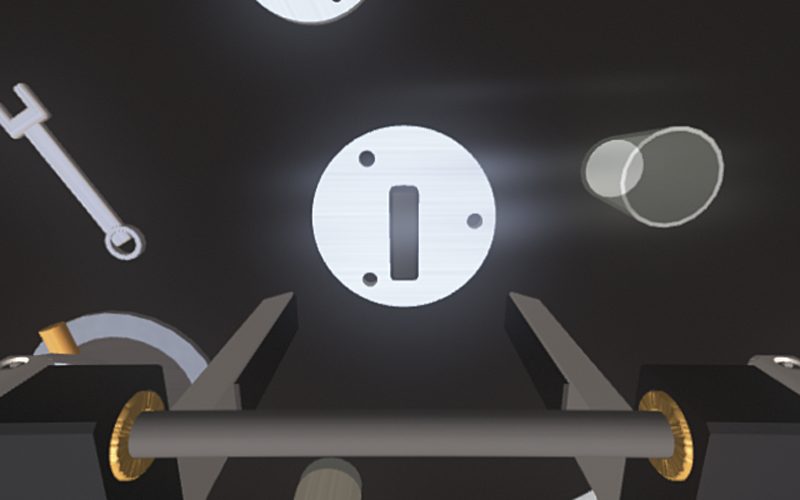

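The wrist view over the cell shows the studs at (358,200), (488,234) and (394,322), the flange centred near (413,239), the pivot near (277,290) and the knob top at (290,380). The wrist view over the cover shows its holes at (367,159), (475,221) and (370,279), with the bar from (404,185) to (404,281).

```bash
python3 -c "
from h import *
def blob(f,u,v,w=14,thr=130):
    g=cv2.cvtColor(cv2.imread(f'pics/{f}.png'),6); u=int(u*.8);v=int(v*.8)
    p=np.argwhere(g[v-w:v+w,u-w:u+w]<thr); return p[:,1].mean()+u-w,p[:,0].mean()+v-w,len(p)
A=lambda P:[round(float(np.degrees(np.arctan2(*(p-np.mean(P,0))[1::-1]))),1) for p in P]
w1=cal('w1');w2=cal('w2')
def rep(n,c,B,z):
    print(B); P=[onz(c,b[0],b[1],z) for b in B]; print(n,np.mean(P,0),A(P),[np.linalg.norm(p-np.mean(P,0)).round(4) for p in P])
rep('studs',w1,[blob('w1',*p) for p in [(358,200),(488,234),(394,322)]],.1)
rep('holes',w2,[blob('w2',*p,10) for p in [(367,159),(475,221),(370,279)]],.008)
def con(f,c,u,v,z):
    g=cv2.cvtColor(cv2.imread(f'pics/{f}.png'),6); t=(g>140).astype(np.uint8)
    cs,_=cv2.findContours(t,0,1)
    for k in cs:
        if cv2.contourArea(k)>5000 and cv2.pointPolygonTest(k,(u*.8,v*.8),False)>0:
            P=np.array([onz(c,*q[0],z)[:2] for q in cv2.convexHull(k)]);(x,y),rr=cv2.minEnclosingCircle(P.astype(np.float32));a=np.c_[2*P,np.ones(len(P))];s=np.linalg.lstsq(a,(P**2).sum(1),rcond=None)[0];print('circ',f,s[:2],np.sqrt(s[2]+s[:2]@s[:2]))
con('w2',w2,340,216,.012);con('w1',w1,330,240,.085)
print('bar top',onz(w2,404*.8,185*.8,.07),onz(w2,404*.8,281*.8,.07))
print('knob',onz(w1,290*.8,380*.8,.15), tri((w1,290*.8,380*.8),(cal('t0'),205+746/3.4,155+119/3.4)))
print('stud tri etc')
"
```

```text
[(np.float64(285.5940594059406), np.float64(159.78217821782178), 101), (np.float64(390.3142857142857), np.float64(186.86666666666667), 105), (np.float64(315.0507246376812), np.float64(257.5217391304348), 138)]
studs [ 0.54766667 -0.07006667  0.1       ] [-170.1, 70.1, -49.9] [np.float64(0.0614), np.float64(0.0613), np.float64(0.0616)]
[(np.float64(293.2268907563025), np.float64(126.35294117647058), 119), (np.float64(378.64), np.float64(175.58666666666667), 75), (np.float64(295.6), np.float64(222.8), 85)]
holes [0.5584     0.25836667 0.008     ] [174.9, 55.4, -64.7] [np.float64(0.0621), np.float64(0.062), np.float64(0.0626)]
circ w2 [0.55836363 0.25879939] 0.08017032202191775
circ w1 [ 0.54550605 -0.06935422] 0.08889981086195609
bar top [0.5273 0.2807 0.07  ] [0.5871 0.2386 0.07  ]
knob [ 0.5623 -0.1924  0.15  ] [ 0.5603 -0.1912  0.1531]
stud tri etc
```

{"fn": "move_arm", "kwargs": {"increments": [[[-0.008,0.011,-0.1],[0,0,0.002]],[[-0.008,0.011,-0.25],[0,0,0.002]],[[-0.008,0.011,-0.4],[0,0,0.002]],[[-0.008,0.011,-0.5],[0,0,0.002]],[[-0.008,0.011,-0.57],[0,0,0.002]],[[-0.008,0.011,-0.62],[0,0,0.002]],[[-0.008,0.011,-0.64],[0,0,0.002]],[[-0.008,0.011,-0.64],[0,0,0.002]]]}}

```text
time: 3.7
position: [0.5579, 0.2589, 0.0408]
tcp_rot: [[-0.821, 0.571, 0.0], [0.571, 0.821, 0.0], [-0.0, 0.0, -1.0]]
force: [0.5, 0.1, 0.4]
width: 0.0942
```

{"fn": "move_arm", "kwargs": {"increments": [[[0,0,0],[0,0,0]],[[0,0,0],[0,0,0]],[[0,0,0],[0,0,0]],[[0,0,0],[0,0,0]],[[0,0,0],[0,0,0]],[[0,0,0],[0,0,0]],[[0,0,0],[0,0,0]],[[0,0,0],[0,0,0]],[[0,0,0],[0,0,0]],[[0,0,0],[0,0,0]]], "jaw": -1, "newtons": 45}}

```text
time: 4.7
position: [0.5575, 0.2596, 0.0404]
tcp_rot: [[-0.821, 0.57, 0.0], [0.57, 0.821, 0.0], [-0.0, 0.0, -1.0]]
force: [1.0, 0.4, -0.0]
width: 0.0215
```

{"fn": "move_arm", "kwargs": {"increments": [[[0,0,0.04],[0,0,0]],[[0,0,0.12],[0,0,0]],[[0,0,0.22],[0,0,0]],[[0,0,0.32],[0,0,0]],[[0,0,0.42],[0,0,0]],[[0,0,0.52],[0,0,0]],[[0,0,0.6],[0,0,0]],[[0,0,0.64],[0,0,0]],[[0,0,0.64],[0,0,0]]]}}

```text
time: 5.6
position: [0.5578, 0.2597, 0.2014]
tcp_rot: [[-0.821, 0.57, 0.002], [0.57, 0.821, 0.0], [-0.001, 0.001, -1.0]]
force: [-0.2, 0.1, -6.3]
width: 0.0219
```

{"fn": "move_arm", "kwargs": {"increments": [[[0,-0.04,0],[0,0,0.004]],[[0,-0.12,0],[0,0,0.012]],[[0,-0.22,0],[0,0,0.022]],[[0,-0.32,0],[0,0,0.032]],[[0,-0.43,0],[0,0,0.043]],[[-0.01,-0.54,0],[0,0,0.054]],[[-0.02,-0.65,0],[0,0,0.065]],[[-0.03,-0.75,0],[0,0,0.075]],[[-0.03,-0.82,0],[0,0,0.082]],[[-0.03,-0.85,0],[0,0,0.082]]]}}

```text
time: 6.6
position: [0.5487, 0.0452, 0.1985]
tcp_rot: [[-0.939, 0.344, -0.003], [0.344, 0.939, -0.0], [0.003, -0.001, -1.0]]
force: [0.3, 1.3, -6.3]
width: 0.0217
```

{"fn": "move_arm", "kwargs": {"increments": [[[0,-0.06,0],[0,0,0]],[[0,-0.15,0],[0,0,0]],[[0,-0.26,0],[0,0,0]],[[-0.01,-0.36,0],[0,0,0]],[[-0.014,-0.43,0],[0,0,0]],[[-0.014,-0.46,0],[0,0,0]],[[-0.014,-0.467,0],[0,0,0]],[[-0.014,-0.467,0],[0,0,0]],[[-0.014,-0.467,0],[0,0,0]]]}}

```text
time: 7.5
position: [0.5464, -0.0688, 0.2003]
tcp_rot: [[-0.94, 0.341, -0.0], [0.341, 0.94, 0.0], [0.0, 0.0, -1.0]]
force: [0.5, -0.3, -6.2]
width: 0.0218
```

```bash
python3 -c "
from h import *
o=r.get_obs();print(o['time'],o['position'],o['tcp_rot'],o['force'],o['width'])
im,c=snap('wrist','w3');cv2.imwrite('pics/w3b.png',cv2.resize(im,(800,500),interpolation=cv2.INTER_CUBIC)[:,:,::-1])
snap('top','t3');snap('scene','s3')"
```

```text
7.5 [ 0.54644576 -0.0688083   0.20029455] [[-9.39990873e-01  3.41199489e-01 -2.58908692e-04]
 [ 3.41199360e-01  9.39990853e-01  4.39815365e-04]
 [ 3.93436580e-04  3.25082949e-04 -9.99999870e-01]] [ 0.52536697 -0.25271024 -6.17395769] 0.021837354814299503
```

View pics/w3b.png

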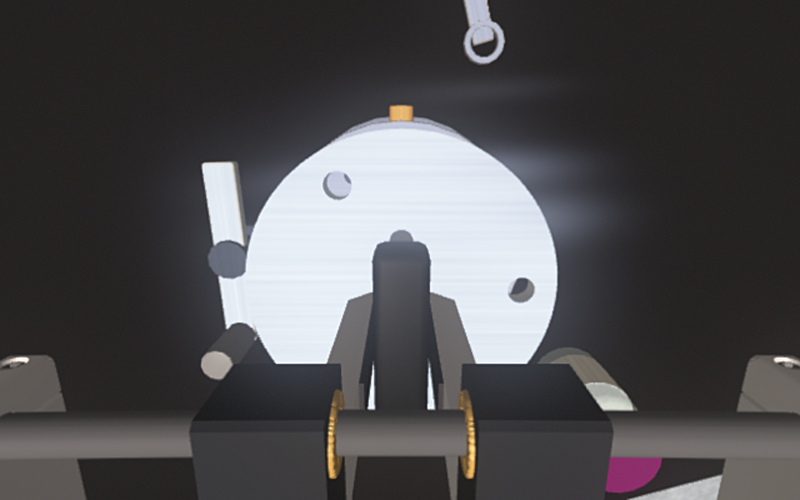

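The wrist view shows the held cover with two holes visible, at (337,184) and (521,289). The third is hidden behind the gripper.

```bash
python3 -c "
from h import *
c=cal('w3'); P=[onz(c,337*.8,184*.8,.172),onz(c,521*.8,289*.8,.172)]
print(P, np.linalg.norm(P[0]-P[1]))
d=P[1]-P[0]; yaw=np.degrees(np.arctan2(d[1],d[0])); print(yaw)
# holes at -170 and 70 when aligned: vector dir 
a=np.radians([190,70]);v=.062*np.c_[np.cos(a),np.sin(a)];e=v[1]-v[0];y0=np.degrees(np.arctan2(e[1],e[0]));th=np.radians(yaw-y0);print('excess yaw',yaw-y0)
R=np.array([[np.cos(th),-np.sin(th)],[np.sin(th),np.cos(th)]]);print('centre',np.mean([P[i][:2]-R@v[i] for i in (0,1)],0))
"
```

```text
[array([ 0.4856, -0.0802,  0.172 ]), array([ 0.5679, -0.0114,  0.172 ])] 0.10726942714492325
39.89447590676485
excess yaw -0.10552409323514667
centre [ 0.54663265 -0.06958404]
```

{"fn": "move_arm", "kwargs": {"increments": [[[0,0,-0.04],[0,0,0]],[[0,0,-0.08],[0,0,0]],[[0,0,-0.12],[0,0,0]],[[0,0,-0.15],[0,0,0]],[[0,0,-0.16],[0,0,0]],[[0,0,-0.16],[0,0,0]],[[0,0,-0.16],[0,0,0]]]}}

```text
time: 8.35
position: [0.5468, -0.0698, 0.1608]
tcp_rot: [[-0.94, 0.342, 0.001], [0.342, 0.94, -0.0], [-0.001, 0.0, -1.0]]
force: [0.2, 0.6, -6.8]
width: 0.0219
```

```bash
python3 -c "
from h import *
print(r.get_obs()['position'])
im,c=snap('wrist','w4')
f=lambda u,v:cv2.resize(im[v-30:v+30,u-38:u+38],(380,300),interpolation=cv2.INTER_CUBIC)
cv2.imwrite('pics/w4b.png',np.hstack([f(270,147),f(417,231)])[:,:,::-1])"
```

```text
[ 0.54678108 -0.06978337  0.16078984]
```

View pics/w4b.png

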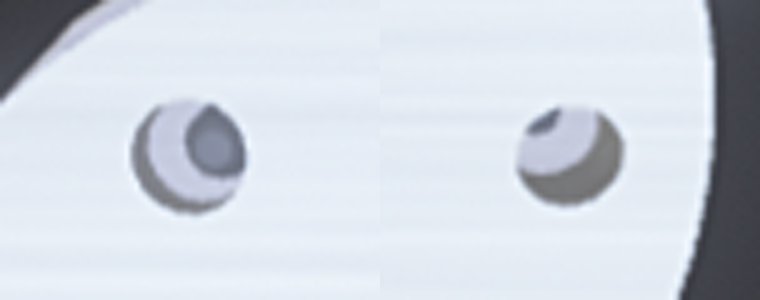

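The close crop shows stud 1's tip at about (210,149) inside the hole centred at (190,156). Stud 2 shows only its edge at the upper left of the hole centred at (570,156).

```bash
python3 -c "
from h import *
c=cal('w4'); f=lambda i,u,v:((232,379-76)[i]+u/5,(117,201)[i]+v/5)
v=lambda a:.062*np.array([np.cos(np.radians(a)),np.sin(np.radians(a))])
h=[onz(c,*f(0,190,156),.1324),onz(c,*f(1,570,156),.1324)]
print('holes',h,'centres',h[0][:2]-v(190),h[1][:2]-v(70))
t=onz(c,*f(0,210,149),.115);print('stud1',t,'cell',t[:2]-v(190))
# fit of cell centre: project stud 1,2 tips for candidates
for C in [(.5455,-.0694),(.5468,-.0698),(.5477,-.0701)]:
  for i,a in ((0,190),(1,70)):
    p=np.array(C)+v(a); q=proj(c,(*p,.115)); b=proj(c,(*p,.105)); o=((232,303)[i],(117,201)[i]); print(C,i,[(round((k[0]-o[0])*5),round((k[1]-o[1])*5)) for k in (q,b)])
"
```

```text
holes [array([ 0.4866, -0.0812,  0.1324]), array([ 0.5691, -0.0125,  0.1324])] centres [ 0.54765808 -0.07043381] [ 0.54789475 -0.07076094]
stud1 [ 0.4877 -0.0815  0.115 ] cell [ 0.54875808 -0.07073381]
(0.5455, -0.0694) 0 [(210, 122), (219, 114)]
(0.5455, -0.0694) 1 [(541, 93), (523, 71)]
(0.5468, -0.0698) 0 [(211, 132), (220, 124)]
(0.5468, -0.0698) 1 [(541, 102), (523, 80)]
(0.5477, -0.0701) 0 [(211, 140), (221, 131)]
(0.5477, -0.0701) 1 [(540, 109), (523, 86)]
```

{"fn": "move_arm", "kwargs": {"increments": [[[0.003,0,0],[0,0,0]],[[0.003,0,-0.02],[0,0,0]],[[0.003,0,-0.035],[0,0,0]],[[0.003,0,-0.05],[0,0,0]],[[0.003,0,-0.06],[0,0,0]],[[0.003,0,-0.07],[0,0,0]],[[0.003,0,-0.08],[0,0,0]],[[0.003,0,-0.08],[0,0,0]]]}}

```text
time: 9.2
position: [0.547, -0.0695, 0.14]
tcp_rot: [[-0.94, 0.342, -0.001], [0.342, 0.94, 0.0], [0.001, -0.0, -1.0]]
force: [0.2, 0.9, -6.8]
width: 0.0216
```

Underside at about 0.100 m, 15 mm down the studs, with no extra force. I'll keep lowering.

{"fn": "move_arm", "kwargs": {"increments": [[[0,0,-0.01],[0,0,0]],[[0,0,-0.02],[0,0,0]],[[0,0,-0.03],[0,0,0]],[[0,0,-0.038],[0,0,0]],[[0,0,-0.044],[0,0,0]],[[0,0,-0.05],[0,0,0]],[[0,0,-0.05],[0,0,0]]]}}

```text
time: 9.9
position: [0.5471, -0.0696, 0.1277]
tcp_rot: [[-0.94, 0.342, -0.0], [0.342, 0.94, 0.0], [0.0, -0.0, -1.0]]
force: [1.1, 0.1, -6.9]
width: 0.0216
```

{"fn": "move_arm", "kwargs": {"increments": [[[0,0,-0.003],[0,0,0]],[[0,0,-0.006],[0,0,0]],[[0,0,-0.009],[0,0,0]],[[0,0,-0.009],[0,0,0]],[[0,0,-0.009],[0,0,0]]]}}

```text
time: 10.4
position: [0.5472, -0.0697, 0.1257]
tcp_rot: [[-0.94, 0.342, -0.0], [0.342, 0.94, -0.0], [0.0, -0.0, -1.0]]
force: [0.8, -0.3, -6.2]
width: 0.0215
```

{"fn": "move_arm", "kwargs": {"increments": [[[0,0,-0.002],[0,0,0]],[[0,0,-0.004],[0,0,0]],[[0,0,-0.006],[0,0,0]],[[0,0,-0.006],[0,0,0]]]}}

```text
time: 10.8
position: [0.5475, -0.0697, 0.1254]
tcp_rot: [[-0.94, 0.342, 0.0], [0.342, 0.94, -0.0], [-0.0, -0.0, -1.0]]
force: [-5.1, 0.9, 5.2]
width: 0.0216
```

The contact force reversed at TCP z 0.1254, the predicted height, so the cover is seated. I'll release it and rise.

{"fn": "move_arm", "kwargs": {"increments": [[[0,0,0],[0,0,0]],[[0,0,0],[0,0,0]],[[0,0,0],[0,0,0]],[[0,0,0],[0,0,0]],[[0,0,0],[0,0,0]],[[0,0,0],[0,0,0]]], "jaw": 0.5}}

```text
time: 11.4
position: [0.5473, -0.0697, 0.1242]
tcp_rot: [[-0.94, 0.342, 0.0], [0.342, 0.94, -0.0], [-0.0, -0.0, -1.0]]
force: [-0.7, 0.3, 0.3]
width: 0.0664
```

{"fn": "move_arm", "kwargs": {"increments": [[[0,0,0.03],[0,0,0]],[[0,0,0.1],[0,0,0]],[[0,0,0.22],[0,0,0]],[[0,0,0.35],[0,0,0]],[[0,0,0.5],[0,0,0]],[[0,0,0.5],[0,0,0]],[[0,0,0.5],[0,0,0]]]}}

```text
time: 12.1
position: [0.5477, -0.0698, 0.2504]
tcp_rot: [[-0.94, 0.342, 0.002], [0.342, 0.94, -0.001], [-0.002, 0.0, -1.0]]
force: [-0.1, -0.0, -0.7]
width: 0.0708
```

```bash
python3 -c "
from h import *
im,c=snap('wrist','w5');cv2.imwrite('pics/w5b.png',cv2.resize(im,(800,500),interpolation=cv2.INTER_CUBIC)[:,:,::-1])
print(r.get_obs()['position'],r.get_obs()['force'],'cover-rim seated',proj(c,(.547,-.07,.155)))
for n,p in [('knob',(.561,-.192,.15))]: print(np.array(proj(c,p))*1.25)"
```

```text
[ 0.54685777 -0.06953441  0.24871782] [ 0.28862905  0.75510853 -0.81128817] cover-rim seated (np.float64(320.97636668747987), np.float64(201.19674930423486))
[246.56543235 324.04290706]
```

View pics/w5b.png

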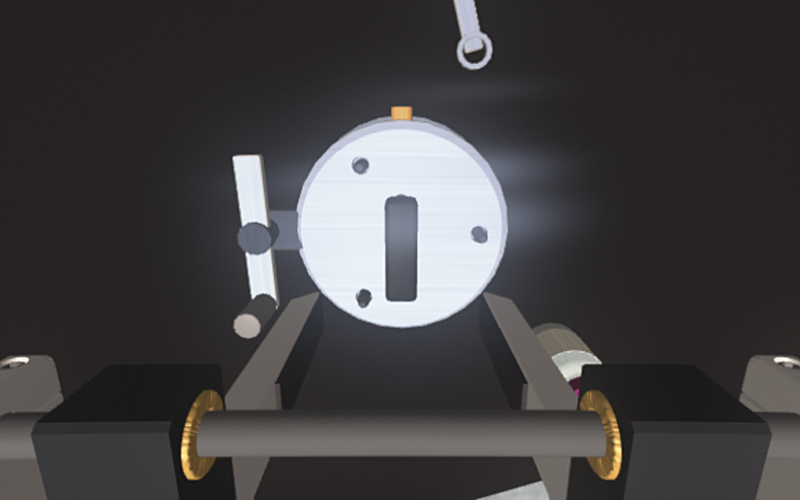

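The cover is home with all three studs showing in its holes, at (360,166), (480,234) and (364,298), and it is released. The knob is at (247,325), as predicted. Next is the knob.

{"fn": "move_arm", "kwargs": {"increments": [[[0.054,-0.2,0],[0,0,0.01]],[[0.054,-0.4,0],[0,0,0.01]],[[0.054,-0.49,0],[0,0,0.01]],[[0.054,-0.49,-0.1],[0,0,0.01]],[[0.054,-0.49,-0.2],[0,0,0.01]],[[0.054,-0.49,-0.3],[0,0,0.01]],[[0.054,-0.49,-0.4],[0,0,0.01]],[[0.054,-0.49,-0.48],[0,0,0.01]],[[0.054,-0.49,-0.52],[0,0,0.01]],[[0.054,-0.49,-0.52],[0,0,0.01]]]}}

```text
time: 13.15
position: [0.5589, -0.1912, 0.1163]
tcp_rot: [[-0.95, 0.313, -0.005], [0.313, 0.95, 0.003], [0.005, 0.001, -1.0]]
force: [0.5, -0.1, 0.4]
width: 0.0703
```

{"fn": "move_arm", "kwargs": {"increments": [[[0,0,0],[0,0,0]],[[0,0,0],[0,0,0]],[[0,0,0],[0,0,0]],[[0,0,0],[0,0,0]],[[0,0,0],[0,0,0]],[[0,0,0],[0,0,0]],[[0,0,0],[0,0,0]],[[0,0,0],[0,0,0]]], "jaw": -1, "newtons": 12}}

```text
time: 13.95
position: [0.5608, -0.1921, 0.1193]
tcp_rot: [[-0.95, 0.313, 0.0], [0.313, 0.95, 0.0], [-0.0, 0.0, -1.0]]
force: [-0.2, 0.2, 0.7]
width: 0.0196
```

```bash
python3 -c "
from h import *
p=r.get_obs()['position'][:2]; P=np.array([.509,-.175]); d=p-P; a0=np.degrees(np.arctan2(d[1],d[0]));print(p,np.linalg.norm(d),a0)
for base in (0,-46):
  a=np.radians(a0+base); s=P+.055*np.array([np.cos(a),np.sin(a)])
  for k in range(1,7):
    b=a-np.radians(46*k/6); e=P+.055*np.array([np.cos(b),np.sin(b)]); print(base,k,((e-s)/.25).round(3),round(-46*k/6/180,3))
"
```

```text
[ 0.56080435 -0.19214145] 0.05456665377083207 -18.308769507952054
0 1 [-0.011 -0.027] -0.043
0 2 [-0.026 -0.053] -0.085
0 3 [-0.044 -0.076] -0.128
0 4 [-0.064 -0.097] -0.17
0 5 [-0.088 -0.115] -0.213
0 6 [-0.113 -0.129] -0.256
-46 1 [-0.027 -0.011] -0.043
-46 2 [-0.056 -0.018] -0.085
-46 3 [-0.085 -0.022] -0.128
-46 4 [-0.114 -0.021] -0.17
-46 5 [-0.144 -0.016] -0.213
-46 6 [-0.172 -0.008] -0.256
```

{"fn": "move_arm", "kwargs": {"increments": [[[-0.011,-0.027,0],[0,0,-0.043]],[[-0.026,-0.053,0],[0,0,-0.085]],[[-0.044,-0.076,0],[0,0,-0.128]],[[-0.064,-0.097,0],[0,0,-0.17]],[[-0.088,-0.115,0],[0,0,-0.213]],[[-0.113,-0.129,0],[0,0,-0.256]],[[-0.113,-0.129,0],[0,0,-0.256]],[[-0.113,-0.129,0],[0,0,-0.256]]]}}

```text
time: 14.75
position: [0.5324, -0.2238, 0.1192]
tcp_rot: [[-0.436, 0.9, -0.001], [0.9, 0.436, 0.001], [0.001, 0.0, -1.0]]
force: [-0.4, 3.7, 2.7]
width: 0.02
```

{"fn": "move_arm", "kwargs": {"increments": [[[-0.027,-0.011,0],[0,0,-0.043]],[[-0.056,-0.018,0],[0,0,-0.085]],[[-0.085,-0.022,0],[0,0,-0.128]],[[-0.114,-0.021,0],[0,0,-0.17]],[[-0.144,-0.016,0],[0,0,-0.213]],[[-0.163,-0.011,0],[0,0,-0.243]],[[-0.163,-0.011,0],[0,0,-0.243]],[[-0.163,-0.011,0],[0,0,-0.243]]]}}

```text
time: 15.55
position: [0.4924, -0.226, 0.1192]
tcp_rot: [[0.307, 0.952, 0.001], [0.952, -0.307, 0.002], [0.002, 0.0, -1.0]]
force: [2.7, 5.8, 1.8]
width: 0.0196
```

{"fn": "move_arm", "kwargs": {"increments": [[[0,0,0],[0,0,0]],[[0,0,0],[0,0,0]],[[0,0,0],[0,0,0]],[[0,0,0],[0,0,0]],[[0,0,0],[0,0,0]]], "jaw": 0.5}}

```text
time: 16.05
position: [0.4917, -0.2273, 0.1192]
tcp_rot: [[0.309, 0.951, -0.0], [0.951, -0.309, -0.0], [-0.0, 0.0, -1.0]]
force: [-0.1, 0.9, 0.7]
width: 0.0563
```

{"fn": "move_arm", "kwargs": {"increments": [[[0,0,0.05],[0,0,0]],[[0,0,0.15],[0,0,0]],[[0,0,0.3],[0,0,0]],[[0,0,0.45],[0,0,0]],[[0,-0.2,0.6],[0,0,0]],[[0,-0.4,0.6],[0,0,0]],[[0,-0.6,0.6],[0,0,0]],[[0,-0.6,0.6],[0,0,0]],[[0,-0.6,0.6],[0,0,0]]]}}

```text
time: 16.95
position: [0.4913, -0.3785, 0.2695]
tcp_rot: [[0.312, 0.95, 0.0], [0.95, -0.312, 0.0], [0.0, -0.0, -1.0]]
force: [-0.0, 0.2, -0.3]
width: 0.0703
```

```bash
python3 -c "
from h import *
o=r.get_obs();print(o['time'],o['position'],o['force'])
a,_=snap('top','t6');b,_=snap('scene','s6')
f=lambda i,x,y,w,h:cv2.resize(i[y:y+h,x:x+w],(400,400),interpolation=cv2.INTER_CUBIC)
cv2.imwrite('pics/f.png',np.hstack([f(a,325,135,120,120),f(b,215,115,120,120)])[:,:,::-1])"
```

```text
16.95 [ 0.49129053 -0.3785098   0.26951686] [-0.03711467  0.23136551 -0.34527863]
```

View pics/f.png

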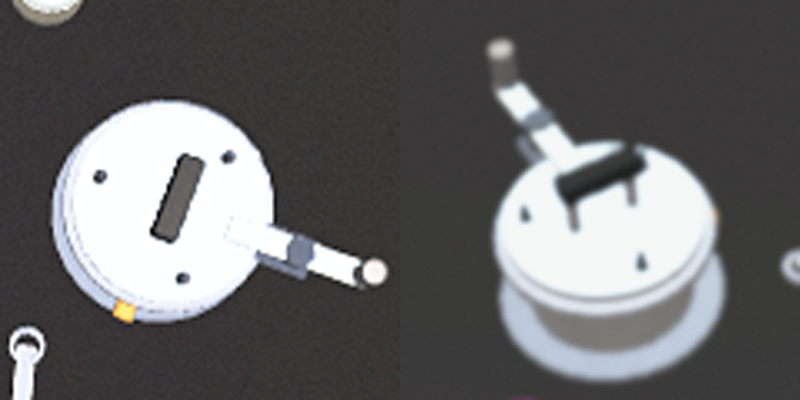

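The cover is flush with the studs standing through its holes. The clamp arm points to the cell's centre over the cover, with the tip at about (240,230) and the knob at (373,271). The gripper is clear.

```bash
python3 -c "
from plant import r
print(r.sign_off())"
```

```text
the job is handed in; nothing more can be done
None
```

The cover is seated flush on the flange over its three studs, the clamp is swung home over it, and I handed the job in at about 17 s. The sign-off gave no verdict, so this rests on my own checks.

- **Cover:** I took the large one, measured at about 160 mm across (the look-alike is about 128 mm). I turned it about 15° and lowered it until the contact force reversed at the expected height, then let go. The last pictures show it flush, with the studs through the holes.
- **Clamp:** I swung it by its knob from about 1.6 rad to an estimated 0.03 rad. The last pictures show the arm over the cover, pointing at the cell's centre.
- **Bystanders and arm:** No path came near the jar, beaker or wrench. The last picture shows only the edges of the jar and wrench, and I did not re-measure any of the three. The gripper ended clear, with no contact force.

One disagreement: the overhead and wrist cameras put the cell and the cover about 2 mm apart in x. I corrected this by looking at the studs through the holes just before lowering.

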